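# Check the stop of the wide vial crimper's hand lever

### The arm

A 6-joint arm with a two-finger parallel gripper is mounted at the origin on the work surface. World frame = base frame: x ahead of the robot, y to its left, z up, the work surface at z = 0. Lengths are in m, angles in degrees, forces in N, time in s.
With the tool pointing down it reaches from about 0.25 to 0.725 m from the base axis. Payload 9.7 kg.
Tool frame: the origin (TCP) lies midway between the tips of the shut fingers; the grasp point (between the pads) lies 19 mm behind it; x points along the fingers, y is the direction in which the jaws open and shut, and the axes are right-handed (so a half turn about x gives the same grasp; the last joint's range is limited). The gripper opens to 85 mm and grips with 20 to 120 N. Pads are 22 mm wide; open, the fingers measure 114 mm over their backs; the gripper's body (76 mm by 85 mm) begins 54 mm behind the grasp point. The pads swing forward as they close: fully open they stand 13 mm farther back than shut.
Start: joints at [75.745, 4.979, 10.078, 95.1, 0, 90], TCP at [0.135, 0.533, 0.231] pointing down, gripper open.
Joint ranges: [-179.16, 179.16], [-48.56, 103.87], [-65.8, 70.77], [-126.05, 130.52], [-82.76, 87.17], [-180, 180]. Speed limits (degrees/s): [127.2, 127.2, 147.25, 180, 180, 180].

### API

Orientations are given as [roll, pitch, yaw] about the fixed x, y, z axes, in that order (R = Rz(yaw) Ry(pitch) Rx(roll)).
In Python, from workcell import bot, cams gives the robot as it stands.
- The arm moves only by the tool apply_moves, never from a script. Its argument "commands" is a list of rows, each a list of 5 numbers: the shift along the tool's x, y, z in m, then the turn about the tool's x in rad, then the opening, from -1 (shut) to 1 (fully open). In form: [[tx, ty, tz, roll, hand], ...]. A call has 1 to 12 rows; each row is the pose to reach, as a shift and turn from the pose measured when the call began, along the tool's axes at that moment; what a row does not reach only later rows make up. A row lasts 1/10 s, in which the tool goes at most 50 mm and 8.59 degrees, less where a joint would pass 70% of its speed; a pose out of reach is approached as far as the arm can. A call with a gripper value outside its range is refused whole. The fingers move at their own pace and stop on an object; "newtons" is the grip in N (left out, the last holds). Time passes only in rows, so rows that repeat a pose let the fingers close. It gives the time, the measured TCP pose, the force and the opening at its end, in the units of the state.
- bot.get_obs(): the state, without advancing time (a new reading comes with each control period).
- cams.camera(name): name is "scene" or "top" or "wrist"; returns a dict with "frame" (420x560x3 uint8, blue, green, red), "depth" (420x560 float32, m along the optical axis (not along the pixel's ray), 0 where there is no reading), "camera_matrix" (3x3 intrinsics, pixels), "R" (3x3) and "t" (3): a world point X has camera coordinates R X + t; the wrist camera has in their place "mount" (4x4, takes a point from camera to tool coordinates, whose origin is the TCP and whose axes are the tool frame's). Camera axes: x right, y down, z forward; pixel columns grow to the right and rows downward; lengths in m; the calibration is good to about 2 mm. A picture is of the moment at which its call begins: read the wrist's pose just before it.
- bot.job_done(): hands the job in, once; it reports no verdict.
Trained networks look in the newest picture that a camera, given by its name, has taken for a name from the list of things; names that differ only in an ending like _2 or _b are one class to them, and where a whole thing is asked for, a point or a joint stands for the part that bears it (a point fixed in the world has none). Each returns a list of dicts, best first, with "confidence" (0 to 1); they miss things now and then, are a little off and sometimes report something else, mostly with a low value. They report only what shows in the picture. A call takes as long as a camera call.
- cams.spot_in(name, camera): "rect" ([left, top, right, bottom] in pixels, round what is visible of it).
The state is a dict: "time": time; "q": joint angles; "qd": joint speeds; "joint_efforts": joint torques, N m; "ee_pos": TCP position; "tcp_rot": TCP orientation; "wrist_force": force on the tool from outside, world axes, zero at the start; "torque": the same for the moment, N m; "opening": finger opening in m.
Only numpy, scipy, OpenCV 4.12 (cv2) and the standard library are available. Lean on these libraries where they do the work, as an engineer would, in place of code of your own. Each camera call takes 0.05 s, during which the arm holds its last target. There are 200 camera calls.

### The job

Check the hand lever of the wide-jawed vial crimper: with the outside of the fingers, press it in until it comes up against its stop short of the bar, let it spring all the way back out, then press it in to the stop again and keep it held there, so that the gap can be gauged: finish while still holding it in. Only push on the lever's outer face: do not grip the lever or the bar, do not force the lever hard once it has stopped, and leave the narrow-jawed crimper and everything else on the bench where it is.

Things in the scene. Friction and masses are not known exactly. Their poses are not given: they have to be found in the camera images.
- wide: wide-jawed hand crimper, fixed to the bench: steel base plate 130 x 110 x 12 mm (all sizes here in mm), post and body 133 high. Its round steel jaw on the +x end is 46 across, 36 long (the other's 24). Origin: under the plate's centre, on the bench; x from handles to jaw, z up. Two black handles run to -x, 115 above the bench: the fixed bar along the x axis and, on its -y side, the sprung lever
- wide_bar (a point): fixed round bar (solids wide_c0, wide_c1; black handle, 16 mm diameter) of the wide crimper; origin on the bar's centre line, 115 above the crimper's origin; the bar runs from there along its own -x to 186. A stop screw with a brass nut sticks out of it towards the lever, 77 from the origin
- wide_lever (a joint): lever of the wide crimper, hinged on a vertical axis at (-22, -24) in the crimper's frame. 0 = sprung out (splayed 0.5 rad from the bar), grows as it is pressed towards the bar; 0.40 rad = hard on the stop screw, still some 20 mm clear of the bar. At the outer face's origin the spring takes about 2 N to start and 6 N to reach the stop
- wide_face (a point): outer face of the wide crimper's lever (14 thick), to be pressed (solid wide_lever_c2): flat, black, 108 long, 22 high, its layer 9 thick. Origin on the surface, half-way up, 105 from the hinge axis measured along x. Axes turn with the lever: -x to its free end (44 beyond the origin), x to the hinge, +y into the lever towards the bar (the pressing direction), z up; the hinge axis lies 7 in +y
- narrow: narrow-jawed hand crimper, fixed to the bench: steel base plate 130 x 110 x 12 mm (all sizes here in mm), post and body 133 high. Its round steel jaw on the +x end is 24 across, 36 long (the other's 46). Origin: under the plate's centre, on the bench; x from handles to jaw, z up. Two black handles run to -x, 115 above the bench: the fixed bar along the x axis and, on its -y side, the sprung lever
- narrow_bar (a point): fixed round bar (solids narrow_c0, narrow_c1; black handle, 16 mm diameter) of the narrow crimper; origin on the bar's centre line, 115 above the crimper's origin; the bar runs from there along its own -x to 186. A stop screw with a brass nut sticks out of it towards the lever, 77 from the origin
- narrow_lever (a joint): lever of the narrow crimper, hinged on a vertical axis at (-22, -24) in the crimper's frame. 0 = sprung out (splayed 0.5 rad from the bar), grows as it is pressed towards the bar; 0.40 rad = hard on the stop screw, still some 20 mm clear of the bar. At the outer face's origin the spring takes about 2 N to start and 6 N to reach the stop
- narrow_face (a point): outer face of the narrow crimper's lever (14 thick), to be pressed (solid narrow_lever_c2): flat, black, 108 long, 22 high, its layer 9 thick. Origin on the surface, half-way up, 105 from the hinge axis measured along x. Axes turn with the lever: -x to its free end (44 beyond the origin), x to the hinge, +y into the lever towards the bar (the pressing direction), z up; the hinge axis lies 7 in +y
- wide_back (a point): inner side of the wide crimper's lever (solid wide_lever_c3, a black layer 5 thick, turned to the bar), not to be touched; point on that surface opposite the outer face's point, same axes
- vial_a: capped amber vial, 22 diameter, 41 tall, standing near the wide crimper's handles; loose bystander, origin under its centre
- vial_b: capped amber vial, 22 diameter, 41 tall, standing near the narrow crimper's handles; loose bystander, origin under its centre
- bottle: white bottle with blue cap, 66 diameter, about 150 tall, between and beyond the crimpers; loose bystander, origin under its centre
- tipbox: yellow pipette-tip box with clear lid, 85 x 120 x 58, near the robot; loose bystander, origin under its centre
- capjar: jar with white lid, 64 diameter, 70 tall, at the right; loose bystander, origin under its centre
- beaker: glass beaker, 70 diameter, 90 tall, at the left; loose bystander, origin under its centre

How it is judged:
By the outcome, as a careful person would: the job done as asked, in the order asked, and still so for the second after the job is handed in, while the arm keeps its last pose, push and grip.
It also fails if it takes over 48 s, if anything falls off the work surface, if the arm or the gripper's body presses on something with over 40 N, if the wrist force passes 120 N, or if a joint passes its speed limit or range.

## Working session

There is one attempt and no reset: what is moved stays moved. The work goes in short steps, Python scripts to look and compute and a tool call to move; the robot and the scene stay as the last step left them, time stands still between calls to the robot, and variables do not carry over. Pictures are saved under pics/ and viewed, about 8 in all and at most 12, crops included, and the job is handed in when it is done.

Besides the shell and the picture viewer there is one more tool, called after "Call:" as name(argument=value, ...) on one line, values as JSON. apply_moves: Moves the arm, as the interface text tells. Its arguments: {"type":"object","properties":{"commands":{"type":"array"},"newtons":{"type":"number"}},"required":["commands"]}

```bash
mkdir -p pics; cat > h.py <<'E'
import numpy as np, cv2
from workcell import bot, cams
def cloud(c):
    K=c["camera_matrix"];d=c["depth"];v,u=np.indices(d.shape)
    P=np.stack([(u-K[0,2])/K[0,0]*d,(v-K[1,2])/K[1,1]*d,d],-1)
    return (P-c["t"])@c["R"]
E
python3 - <<'E'
from h import *
o=bot.get_obs();print(o)
for n in ["scene","top"]:
    c=cams.camera(n);cv2.imwrite(f"pics/{n}0.png",c["frame"]);np.savez(f"{n}0.npz",**c)
    print(n,c["R"].round(3).tolist(),c["t"])
    for k in ["wide","narrow","wide_face","wide_bar","vial_a","bottle","tipbox","beaker","capjar"]:
        print(k,[(np.round(r["rect"]).tolist(),round(r["confidence"],2)) for r in cams.spot_in(k,n)[:3]])
E
```

```text
{'time': 0.0, 'q': array([ 7.57455347e+01,  5.01207829e+00,  1.00317373e+01,  9.50980446e+01,
       -1.08354599e-03,  8.99995844e+01]), 'qd': array([-0.03238636,  0.05920968,  0.01790367, -0.02656253, -0.04052124,
        0.02764135]), 'joint_efforts': array([-1.21887431e-03, -5.20388997e+01,  4.64805722e+01,  1.61696831e-02,
       -1.09605342e-04, -8.22965973e-06]), 'ee_pos': array([0.13537362, 0.53283894, 0.23054934]), 'tcp_rot': array([ -89.20845128,   89.92160688, -103.46250028]), 'wrist_force': array([ 0.15215457, -0.39898246,  0.13544946]), 'torque': array([ 0.01713576,  0.08668348, -0.02252645]), 'opening': 0.08513900762259734}
scene [[-0.764, 0.645, 0.015], [0.436, 0.535, -0.724], [-0.475, -0.547, -0.69]] [ 0.4289383  -0.18260146  1.62154511]
wide [([163.0, 127.0, 253.0, 216.0], 0.97)]
narrow [([280.0, 208.0, 373.0, 331.0], 0.56)]
wide_face [([202.0, 129.0, 230.0, 152.0], 0.8), ([378.0, 327.0, 416.0, 377.0], 0.19)]
wide_bar [([162.0, 124.0, 255.0, 213.0], 0.63), ([277.0, 213.0, 373.0, 331.0], 0.27)]
vial_a [([375.0, 281.0, 386.0, 298.0], 0.68)]
bottle [([192.0, 220.0, 226.0
[... 174 characters left out ...]
], 0.74), ([278.0, 210.0, 372.0, 333.0], 0.45)]
capjar [([166.0, 130.0, 185.0, 159.0], 0.6)]
top [[0.008, -1.0, 0.007], [-0.986, -0.009, -0.169], [0.169, -0.005, -0.986]] [-0.00909372  0.59004984  1.08954543]
wide [([338.0, 156.0, 400.0, 256.0], 0.9), ([376.0, 204.0, 398.0, 249.0], 0.64)]
narrow [([179.0, 160.0, 226.0, 256.0], 0.97)]
wide_face [([374.0, 208.0, 396.0, 250.0], 0.62)]
wide_bar [([339.0, 156.0, 397.0, 256.0], 0.65)]
vial_a [([161.0, 233.0, 174.0, 244.0], 0.59)]
bottle [([272.0, 141.0, 293.0, 170.0], 0.86)]
tipbox [([242.0, 262.0, 284.0, 295.0], 0.96), ([101.0, 184.0, 131.0, 210.0], 0.63)]
beaker [([101.0, 181.0, 133.0, 210.0], 0.77)]
capjar [([421.0, 206.0, 445.0, 230.0], 0.56)]
```

```bash
python3 - <<'E'
from h import *
a=cv2.imread("pics/top0.png")[140:310,90:460]; cv2.imwrite("pics/top0c.png",cv2.resize(a,None,fx=2.1,fy=2.1,interpolation=cv2.INTER_CUBIC))
# ortho height view from the clouds, wide and narrow
for n in ["top","scene"]:
    c=dict(np.load(n+"0.npz")); P=cloud(c); F=c["frame"].astype(int)
    m=(c["depth"]>0)
    for nm,(x0,x1,y0,y1) in dict(wide=(.2,.65,-.45,-.05),nar=(.2,.65,.1,.45)).items():
        s=m&(P[...,0]>x0)&(P[...,0]<x1)&(P[...,1]>y0)&(P[...,1]<y1)&(P[...,2]>.1)&(P[...,2]<.135)&(F.max(-1)<90)
        Q=P[s]; print(n,nm,len(Q), Q.min(0).round(3) if len(Q) else 0,Q.max(0).round(3) if len(Q) else 0)
        b=np.round(Q[:,0]/.02).astype(int)
        for k in np.unique(b): 
            q=Q[b==k]; print("  x",round(k*.02,2),"y",np.percentile(q[:,1],[0,20,50,80,100]).round(3),len(q))
E
```

```text
top wide 497 [ 0.461 -0.324  0.104] [ 0.605 -0.214  0.131]
  x 0.46 y [-0.228 -0.225 -0.219 -0.216 -0.214] 21
  x 0.48 y [-0.324 -0.314 -0.228 -0.22  -0.214] 70
  x 0.5 y [-0.32  -0.31  -0.302 -0.225 -0.218] 98
  x 0.52 y [-0.312 -0.303 -0.295 -0.228 -0.22 ] 88
  x 0.54 y [-0.306 -0.295 -0.287 -0.23  -0.223] 97
  x 0.56 y [-0.297 -0.288 -0.28  -0.232 -0.227] 92
  x 0.58 y [-0.291 -0.285 -0.277 -0.236 -0.23 ] 28
  x 0.6 y [-0.271 -0.271 -0.27  -0.262 -0.257] 3
top nar 459 [0.455 0.127 0.104] [0.635 0.25  0.133]
  x 0.46 y [0.22  0.222 0.224 0.228 0.23 ] 29
  x 0.48 y [0.128 0.17  0.223 0.228 0.231] 53
  x 0.5 y [0.127 0.136 0.219 0.226 0.232] 82
  x 0.52 y [0.139 0.147 0.22  0.227 0.233] 92
  x 0.54 y [0.15  0.158 0.169 0.225 0.231] 74
  x 0.56 y [0.161 0.17  0.183 0.228 0.235] 89
  x 0.58 y [0.171 0.176 0.18  0.186 0.224] 26
  x 0.6 y [0.185 0.185 0.187 0.225 0.234] 5
  x 0.62 y [0.185 0.185 0.186 0.249 0.25 ] 7
  x 0.64 y [0.185 0.185 0.185 0.185 0.185] 2
scene wide 430 [ 0.461 -0.321  0.103] [ 0.577 -0.21   0.13 ]
  x 0.46 y [-0.226 -0.22  -0.217 -0.215 -0.213] 13
  x 0.48 y [-0.32  -0.309 -0.221 -0.215 -0.21 ] 62
  x 0.5 y [-0.321 -0.306 -0.299 -0.219 -0.212] 78
  x 0.52 y [-0.313 -0.299 -0.292 -0.223 -0.217] 89
  x 0.54 y [-0.301 -0.292 -0.282 -0.225 -0.218] 75
  x 0.56 y [-0.297 -0.285 -0.278 -0.229 -0.223] 92
  x 0.58 y [-0.29  -0.28  -0.275 -0.234 -0.228] 21
scene nar 515 [0.455 0.129 0.104] [0.583 0.237 0.13 ]
  x 0.46 y [0.223 0.225 0.231 0.234 0.236] 32
  x 0.48 y [0.129 0.222 0.231 0.234 0.236] 56
  x 0.5 y [0.131 0.141 0.222 0.233 0.237] 94
  x 0.52 y [0.139 0.151 0.163 0.233 0.237] 98
  x 0.54 y [0.15  0.163 0.222 0.233 0.237] 102
  x 0.56 y [0.163 0.175 0.187 0.233 0.237] 105
  x 0.58 y [0.174 0.18  0.183 0.189 0.191] 28
```

View pics/scene0.png

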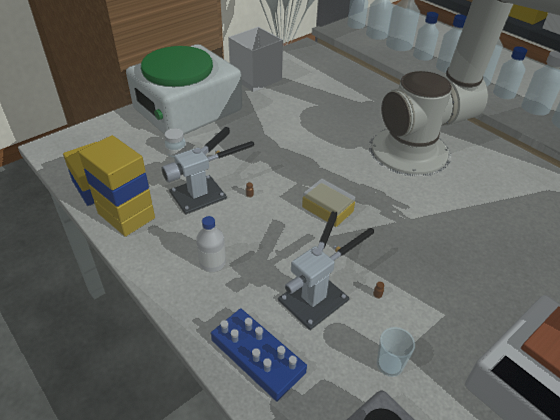

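```bash
sleep 1
```

```text
(no output)
```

View pics/top0c.png

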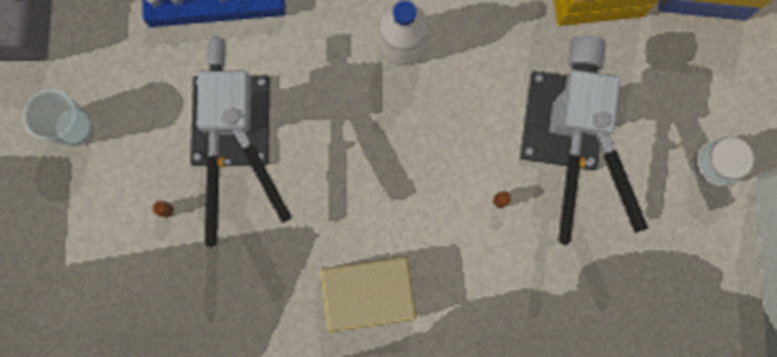

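The wide crimper is the right-hand one: its jaw, at about (587,50) in the top crop, is the larger. Its sprung lever ends near (640,228), with the jar at (725,160) to its right. Next I'll fit the pose and plan the approach.

```bash
python3 - <<'E'
from h import *
from scipy.optimize import least_squares
from scipy.spatial.transform import Rotation as Ro
Rz=lambda a:np.array([[np.cos(a),-np.sin(a)],[np.sin(a),np.cos(a)]])
res=[]
for n in ["top","scene"]:
    c=dict(np.load(n+"0.npz")); P=cloud(c); F=c["frame"].astype(int)
    s=(c["depth"]>0)&(P[...,0]>.45)&(P[...,0]<.575)&(P[...,1]>-.34)&(P[...,1]<-.2)&(P[...,2]>.112)&(P[...,2]<.132)&(F.max(-1)<90)
    Q=P[s]; L=Q[:,1]<-.19-.7*(Q[:,0]-.46)*0-.062
    lev=Q[(Q[:,1]< -.255)&(Q[:,2]>.12)][:,:2]; bar=Q[(Q[:,1]>-.25)&(Q[:,2]>.117)][:,:2]
    print(n,len(lev),len(bar),"z",np.percentile(Q[:,2],[5,50,95]).round(4), "lev xmin",np.percentile(lev[:,0],1).round(3),"bar",np.percentile(bar[:,0],1).round(3))
    def f(p,full=False):
        b=(bar-p[:2])@Rz(p[2]); l=(lev-p[:2])@Rz(p[2])-[-.022,-.024]; l=l@Rz(.5)
        ends=[np.percentile(b[:,0],2)+.184, np.percentile(l[:,0],2)+.147]
        return np.r_[b[:,1],l[:,1],np.array(ends)*8]
    r=least_squares(f,[.645,-.24,-.1],loss="soft_l1",f_scale=.004);p=r.x
    print(p.round(4),np.degrees(p[2]),"rms",np.sqrt(np.mean(r.fun**2)),"ends",r.fun[-2:]/8); res.append(p)
    # free lever angle
    w=np.linalg.svd(lev-lev.mean(0))[2][0]; v=np.linalg.svd(bar-bar.mean(0))[2][0]
    print("lever ang",np.degrees(np.arctan(w[1]/w[0])),"bar",np.degrees(np.arctan(v[1]/v[0])))
    for nm,z in [("capjar",(421,206,445,230)),]:
        if n=="top":
            q=P[210:226,425:441].reshape(-1,3);print("jar",np.median(q,0).round(3))
    q=P[(P[...,0]>.3)&(P[...,0]<.75)&(P[...,1]>-.45)&(P[...,1]<-.15)&(P[...,2]>.14)]; print("over .14:",len(q),q.max(0) if len(q) else "")
p=np.mean(res,0);np.save("p.npy",p);print("pose",p)
h=p[:2]+Rz(p[2])@[-.022,-.024];print("hinge",h)
for th in (0,.4):
    a=p[2]+.5-th; print(th,"face",h+Rz(a)@[-.105,-.007],"press dir",Rz(a)@[0,1],"ang",np.degrees(a))
o=bot.get_obs();R=Ro.from_euler("xyz",o["tcp_rot"],degrees=True).as_matrix();print(R.round(3))
c=cams.camera("wrist");print(np.round(c["mount"],3))
E
```

```text
top 206 231 z [0.1164 0.1232 0.1283] lev xmin 0.48 bar 0.461
[ 0.644  -0.2464 -0.1514] -8.675855080121675 rms 0.00426837918988279 ends [ 1.24795617e-03 -1.32115812e-05]
lever ang 20.21077239831382 bar -8.266880650308137
jar [ 0.573 -0.445  0.069]
over .14: 11 [ 0.71920497 -0.24350519  0.14170104]
scene 126 154 z [0.1134 0.1214 0.1273] lev xmin 0.482 bar 0.462
[ 0.6452 -0.2414 -0.1376] -7.885163323252065 rms 0.004299996763867731 ends [0.00011055 0.0001389 ]
lever ang 21.175664739674747 bar -8.386380536836311
over .14: 2 [ 0.71902821 -0.25485963  0.14067166]
pose [ 0.64463583 -0.24391799 -0.14452215]
hinge [ 0.61940871 -0.26449935]
0 face [ 0.52340955 -0.30760575] press dir [-0.34803838  0.93748029] ang 20.367380554854293
0.4 face [ 0.51420121 -0.26681914] press dir [0.04450744 0.99900905] ang -2.550931250378638
[[ 0.     0.246  0.969]
 [ 0.     0.969 -0.246]
 [-1.     0.    -0.   ]]
[[ 0.001 -0.268  0.963 -0.143]
 [ 1.    -0.    -0.001  0.001]
 [ 0.     0.963  0.268 -0.069]
 [ 0.     0.     0.     1.   ]]
```

Call:
apply_moves(commands=[[0,-0.05,0.04,0,-1],[0,-0.1,0.08,0,-1],[0,-0.14,0.11,0,-1],[0,-0.18,0.145,0,-1],[0,-0.22,0.175,0,-1],[0,-0.26,0.21,0,-1],[0,-0.3,0.24,0,-1],[0,-0.34,0.275,0,-1],[0,-0.38,0.305,0,-1],[0,-0.42,0.34,0,-1],[0,-0.45,0.36,0,-1],[0,-0.45,0.36,0,-1]], newtons=20)

```text
time: 2.25
ee_pos: [0.3742, 0.0052, 0.2313]
tcp_rot: [-20.1, 90.0, -34.5]
wrist_force: [-0.5, 0.4, -0.8]
opening: 0.0001
```

Call:
apply_moves(commands=[[0,-0.04,0.03,-0.08,-1],[0,-0.08,0.06,-0.16,-1],[0,-0.12,0.09,-0.24,-1],[0,-0.16,0.12,-0.32,-1],[0,-0.2,0.16,-0.4,-1],[0,-0.24,0.195,-0.48,-1],[0,-0.28,0.23,-0.56,-1],[0,-0.299,0.244,-0.605,-1],[0,-0.299,0.244,-0.605,-1],[0,-0.299,0.244,-0.605,-1]])

```text
time: 3.25
ee_pos: [0.536, -0.3457, 0.2304]
tcp_rot: [122.2, 89.9, 142.4]
wrist_force: [0.0, 0.7, -0.4]
opening: 0.0002
```

```bash
python3 - <<'E'
from h import *
from scipy.spatial.transform import Rotation as Ro
o=bot.get_obs();R=Ro.from_euler("xyz",o["tcp_rot"],degrees=True).as_matrix();print(o["time"],o["ee_pos"],o["wrist_force"],o["q"].round(1));print(R.round(3))
c=cams.camera("wrist");cv2.imwrite("pics/w1.png",c["frame"])
# lever top-face in world from wrist depth
K=c["camera_matrix"];d=c["depth"];v,u=np.indices(d.shape)
P=np.stack([(u-K[0,2])/K[0,0]*d,(v-K[1,2])/K[1,1]*d,d],-1);M=c["mount"]
W=(P@M[:3,:3].T+M[:3,3])@R.T+o["ee_pos"]
s=(d>0)&(W[...,2]>.117)&(W[...,2]<.133)&(c["frame"].max(-1)<90)&(W[...,0]<.6)&(W[...,0]>.44)&(W[...,1]>-.36)&(W[...,1]<-.19)
Q=W[s]; print(len(Q))
b=np.round(Q[:,0]/.01).astype(int)
for k in np.unique(b):
    q=Q[b==k]; l=q[q[:,1]<-.25,1]; r=q[q[:,1]>-.25,1]; print(k*.01,len(l),np.percentile(l,[2,50,98]).round(4) if len(l) else "",len(r),np.percentile(r,[2,50,98]).round(4) if len(r) else "",q[:,2].mean().round(4))
E
```

```text
3.25 [ 0.53598624 -0.3456919   0.2303895 ] [ 0.03134542  0.665432   -0.36725248] [-32.8  17.7  24.8  97.1   0.  -53. ]
[[-0.001 -0.345  0.939]
 [ 0.001  0.939  0.345]
 [-1.     0.001 -0.001]]
4110
0.46 0  117 [-0.2267 -0.2219 -0.2156] 0.1204
0.47000000000000003 3 [-0.314  -0.3134 -0.3124] 208 [-0.2284 -0.2232 -0.2153] 0.1213
0.48 199 [-0.323  -0.3163 -0.3093] 202 [-0.2296 -0.2244 -0.2169] 0.123
0.49 233 [-0.3211 -0.3138 -0.3055] 193 [-0.2312 -0.2262 -0.2184] 0.1233
0.5 218 [-0.3174 -0.3099 -0.3017] 193 [-0.2326 -0.2278 -0.2196] 0.1233
0.51 217 [-0.314  -0.3065 -0.2984] 187 [-0.2342 -0.2288 -0.2205] 0.1233
0.52 206 [-0.3101 -0.3023 -0.2944] 183 [-0.2356 -0.2306 -0.2226] 0.1233
0.53 197 [-0.3062 -0.2991 -0.2905] 179 [-0.2371 -0.2321 -0.2243] 0.1232
0.54 197 [-0.3026 -0.2949 -0.2865] 170 [-0.2386 -0.2334 -0.2255] 0.1234
0.55 192 [-0.2988 -0.2914 -0.283 ] 167 [-0.2403 -0.2354 -0.227 ] 0.1234
0.56 184 [-0.295  -0.2877 -0.2796] 145 [-0.2472 -0.2357 -0.2285] 0.1235
0.5700000000000001 179 [-0.2913 -0.2837 -0.2757] 93 [-0.2481 -0.2368 -0.2305] 0.1238
0.58 33 [-0.2885 -0.2851 -0.2785] 0  0.123
0.59 12 [-0.2834 -0.282  -0.2803] 0  0.1207
0.6 3 [-0.2801 -0.2796 -0.2789] 0  0.1216
```

View pics/w1.png

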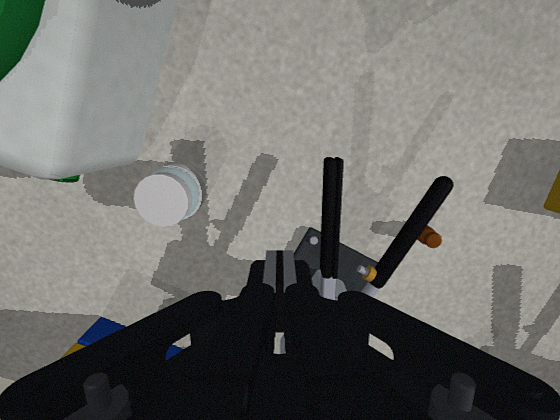

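The shut fingers (280,260) hang beside the lever (330,160–275), on its outer side and clear of it. The wrist depth agrees with the fit to about 1–2 mm, so I'll descend.

Call:
apply_moves(commands=[[0.03,0,0,0,-1],[0.06,0,0,0,-1],[0.09,0,0,0,-1],[0.115,0,0,0,-1],[0.129,0,0,0,-1],[0.129,0,0,0,-1]])

```text
time: 3.9
ee_pos: [0.5351, -0.3436, 0.1013]
tcp_rot: [120.8, 89.9, 141.0]
wrist_force: [-0.3, 0.5, -0.4]
opening: -0.0001
```

Call:
apply_moves(commands=[[0,0.006,0,0,-1],[0,0.012,0,0,-1],[0,0.016,0,0,-1],[0,0.016,0,0,-1],[0,0.016,0,0,-1]])

```text
time: 4.4
ee_pos: [0.5298, -0.3286, 0.102]
tcp_rot: [117.0, 89.9, 137.3]
wrist_force: [-0.4, -0.0, 0.6]
opening: -0.0004
```

```bash
cat > st.py <<'E'
from h import *
from scipy.spatial.transform import Rotation as Ro
o=bot.get_obs();R=Ro.from_euler("xyz",o["tcp_rot"],degrees=True).as_matrix()
p=np.load("p.npy");Rz=lambda a:np.array([[np.cos(a),-np.sin(a)],[np.sin(a),np.cos(a)]])
h=p[:2]+Rz(p[2])@[-.022,-.024]
a=np.arctan2(R[1,1],R[0,1])-np.pi/2  # tool y taken as the press direction
l=Rz(a).T@(o["ee_pos"][:2]-h)
print("t",o["time"],"ee",o["ee_pos"].round(4),"ang",np.degrees(a).round(2),"F tool",(R.T@o["wrist_force"]).round(2),"tcp in lever-angled frame about hinge",l.round(4),"back-of-finger gap to face",round(-.007-l[1]-.0145,4))
E
python3 st.py
```

```text
t 4.4 ee [ 0.5298 -0.3286  0.102 ] ang 20.26 F tool [-0.65  0.12 -0.33] tcp in lever-angled frame about hinge [-0.1063 -0.0291] back-of-finger gap to face 0.0076
```

Call:
apply_moves(commands=[[0,0.004,0.001,0,-1],[0,0.008,0.001,0,-1],[0,0.013,0,0.05,-1],[0,0.018,0,0.1,-1],[0,0.0235,-0.0005,0.15,-1],[0,0.029,-0.001,0.2,-1],[0,0.029,-0.001,0.2,-1]])

```text
time: 5.1
ee_pos: [0.519, -0.3018, 0.1022]
tcp_rot: [-108.1, 90.0, -99.4]
wrist_force: [2.5, -5.2, -2.0]
opening: -0.0002
```

```bash
python3 st.py
```

```text
t 5.1 ee [ 0.519  -0.3018  0.1022] ang 8.76 F tool [ 1.96 -5.54  1.7 ] tcp in lever-angled frame about hinge [-0.1049 -0.0216] back-of-finger gap to face 0.0001
```

Call:
apply_moves(commands=[[0,0.0025,-0.0005,0.025,-1],[0,0.005,-0.001,0.05,-1],[0,0.008,-0.001,0.075,-1],[0,0.0105,-0.0015,0.1,-1],[0,0.0105,-0.0015,0.1,-1]])

```text
time: 5.6
ee_pos: [0.5161, -0.2923, 0.1022]
tcp_rot: [-84.2, 89.9, -81.1]
wrist_force: [2.2, -5.5, -1.8]
opening: 0.0001
```

```bash
python3 st.py
```

```text
t 5.6 ee [ 0.5161 -0.2923  0.1022] ang 3.05 F tool [ 1.77 -5.64  1.92] tcp in lever-angled frame about hinge [-0.1047 -0.0223] back-of-finger gap to face 0.0008
```

Call:
apply_moves(commands=[[0,0.002,-0.0005,0.02,-1],[0,0.004,-0.001,0.04,-1],[0,0.006,-0.001,0.06,-1],[0,0.007,-0.001,0.07,-1],[0,0.007,-0.001,0.07,-1]])

```text
time: 6.1
ee_pos: [0.5146, -0.2863, 0.1022]
tcp_rot: [-88.1, 89.8, -89.1]
wrist_force: [-0.2, -6.3, -1.3]
opening: 0.0002
```

```bash
python3 st.py
```

```text
t 6.1 ee [ 0.5146 -0.2863  0.1022] ang -0.93 F tool [ 1.28 -6.28 -0.09] tcp in lever-angled frame about hinge [-0.1044 -0.0234] back-of-finger gap to face 0.0019
```

Call:
apply_moves(commands=[[0,0.001,0,0.01,-1],[0,0.002,0,0.02,-1],[0,0.003,0,0.03,-1],[0,0.003,0,0.03,-1]])

```text
time: 6.5
ee_pos: [0.5142, -0.2843, 0.1022]
tcp_rot: [-97.1, 89.7, -99.7]
wrist_force: [-1.9, -6.8, 0.9]
opening: 0.0
```

```bash
python3 st.py
```

```text
t 6.5 ee [ 0.5142 -0.2843  0.1022] ang -2.62 F tool [-0.89 -6.87 -1.63] tcp in lever-angled frame about hinge [-0.1042 -0.0246] back-of-finger gap to face 0.0031
```

Call:
apply_moves(commands=[[0,0.001,0,0,-1],[0,0.002,0,0,-1],[0,0.003,0,0,-1],[0,0.003,0,0,-1]])

```text
time: 6.9
ee_pos: [0.5141, -0.283, 0.1023]
tcp_rot: [-96.4, 89.5, -99.0]
wrist_force: [-0.6, -10.5, -1.7]
opening: 0.0002
```

```bash
python3 st.py
```

```text
t 6.9 ee [ 0.5141 -0.283   0.1023] ang -2.61 F tool [  1.84 -10.46  -0.14] tcp in lever-angled frame about hinge [-0.1043 -0.0233] back-of-finger gap to face 0.0018
```

Call:
apply_moves(commands=[[0,0.001,0,0,-1],[0,0.002,0,0,-1],[0,0.002,0,0,-1]])

```text
time: 7.2
ee_pos: [0.5141, -0.283, 0.1023]
tcp_rot: [-95.0, 89.3, -97.6]
wrist_force: [-0.2, -12.9, -2.0]
opening: -0.0006
```

```bash
cat > lv.py <<'E'
import sys
from st import *
for n in ["top","wrist"]:
    c=cams.camera(n)
    if n=="top": W=cloud(c)
    else:
        K=c["camera_matrix"];d=c["depth"];v,u=np.indices(d.shape)
        P=np.stack([(u-K[0,2])/K[0,0]*d,(v-K[1,2])/K[1,1]*d,d],-1);M=c["mount"]
        W=(P@M[:3,:3].T+M[:3,3])@R.T+o["ee_pos"]
        cv2.imwrite(sys.argv[1],c["frame"])
    s=(c["depth"]>0)&(W[...,2]>.115)&(W[...,2]<.132)&(c["frame"].max(-1)<90)
    l=(W[...,:2][s]-p[:2])@Rz(p[2])
    for x in np.arange(-.185,-.09,.01):
        q=l[(abs(l[:,0]-x)<.005)&(l[:,1]>-.12)&(l[:,1]<.02)]
        le=q[q[:,1]<-.018,1];b=q[q[:,1]>-.013,1]
        print(n,x.round(3),len(le),np.percentile(le,[2,50,98]).round(4) if len(le)>3 else "","bar",np.percentile(b,[2,50,98]).round(4) if len(b)>3 else "")
E
python3 lv.py pics/w2.png
```

```text
t 7.2 ee [ 0.5141 -0.283   0.1023] ang -2.6 F tool [  2.18 -12.89   0.42] tcp in lever-angled frame about hinge [-0.1044 -0.0233] back-of-finger gap to face 0.0018
top -0.185 0  bar [-0.0093 -0.0015  0.004 ]
top -0.175 5 [-0.0445 -0.04   -0.0347] bar [-0.0093 -0.0025  0.0039]
top -0.165 23 [-0.0462 -0.0396 -0.0335] bar [-0.0078 -0.0017  0.0034]
top -0.155 21 [-0.0456 -0.0373 -0.0325] bar [-0.0099 -0.0006  0.0039]
top -0.145 23 [-0.0445 -0.0386 -0.0307] bar [-0.0083 -0.0023  0.0028]
top -0.135 17 [-0.0509 -0.0386 -0.0303] bar [-0.0104 -0.003   0.004 ]
top -0.125 0  bar [-0.0084 -0.0021  0.0036]
top -0.115 0  bar [-0.0075 -0.001   0.0041]
top -0.105 8 [-0.0341 -0.0312 -0.028 ] bar [-0.0077 -0.002   0.0038]
top -0.095 22 [-0.0385 -0.0317 -0.0262] bar [-0.0095 -0.0022  0.0038]
wrist -0.185 0  bar [-0.0093 -0.0039  0.0031]
wrist -0.175 380 [-0.0465 -0.0403 -0.0342] bar [-0.0098 -0.0046  0.0037]
wrist -0.165 854 [-0.0466 -0.0402 -0.0332] bar [-0.0097 -0.0046  0.0039]
wrist -0.155 801 [-0.0456 -0.0393 -0.0322] bar [-0.0097 -0.0046  0.0039]
wrist -0.145 740 [-0.0447 -0.0383 -0.0313] bar [-0.0097 -0.0046  0.0036]
wrist -0.135 1356 [-0.0693 -0.0436 -0.0307] bar [-0.0098 -0.0048  0.0036]
wrist -0.125 389 [-0.0697 -0.0347 -0.0293] bar [-0.0099 -0.0047  0.0033]
wrist -0.115 0  bar [-0.0098  0.0016  0.0043]
wrist -0.105 0  bar [-0.0091 -0.0071 -0.0034]
wrist -0.095 0  bar [-0.0091 -0.0042  0.0021]
```

View pics/w2.png

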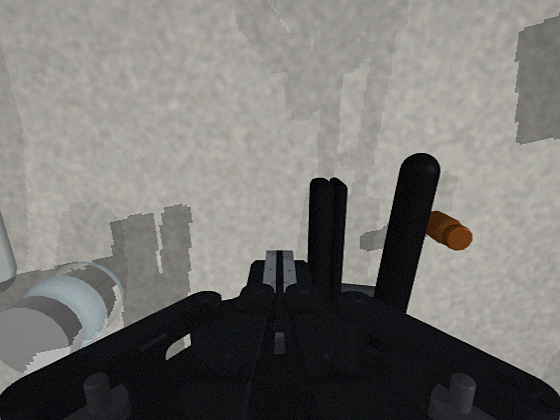

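The lever is on its stop: its slope to the bar is about 0.1 rad, the gap is about 22 mm, and the force is rising with no further travel. In the picture it stands at (325,180–300), clear of the bar at (420,160). Next I'll let it spring back.

Call:
apply_moves(commands=[[0,-0.006,0.001,0,-1],[0,-0.014,0.003,-0.05,-1],[0,-0.022,0.006,-0.1,-1],[0,-0.03,0.009,-0.17,-1],[0,-0.038,0.013,-0.24,-1],[0,-0.046,0.017,-0.31,-1],[0,-0.053,0.021,-0.37,-1],[0,-0.059,0.024,-0.4,-1],[0,-0.062,0.024,-0.4,-1],[0,-0.062,0.024,-0.4,-1]])

```text
time: 8.3
ee_pos: [0.535, -0.3462, 0.1028]
tcp_rot: [-120.3, 89.3, -100.0]
wrist_force: [-0.7, -0.7, 0.5]
opening: -0.0001
```

```bash
python3 lv.py pics/w3.png | grep -v top
```

```text
t 8.3 ee [ 0.535  -0.3462  0.1028] ang 20.29 F tool [-0.48 -0.46 -0.93] tcp in lever-angled frame about hinge [-0.1074 -0.0473] back-of-finger gap to face 0.0258
wrist -0.185 0  bar 
wrist -0.175 0  bar 
wrist -0.165 0  bar [-0.0108 -0.0095 -0.0075]
wrist -0.155 660 [-0.1024 -0.095  -0.0889] bar [-0.0106 -0.0082 -0.0029]
wrist -0.145 1030 [-0.1015 -0.0938 -0.0839] bar [-0.0105 -0.0068  0.0011]
wrist -0.135 964 [-0.0961 -0.0883 -0.0783] bar [-0.0106 -0.0069  0.0012]
wrist -0.125 898 [-0.0908 -0.083  -0.073 ] bar [-0.0105 -0.0067  0.0013]
wrist -0.115 739 [-0.0852 -0.0783 -0.0682] bar [-0.0107 -0.0072  0.001 ]
wrist -0.105 482 [-0.1198 -0.1119 -0.0801] bar [-0.0101 -0.0096 -0.0091]
wrist -0.095 205 [-0.0678 -0.061  -0.055 ] bar
```

View pics/w3.png

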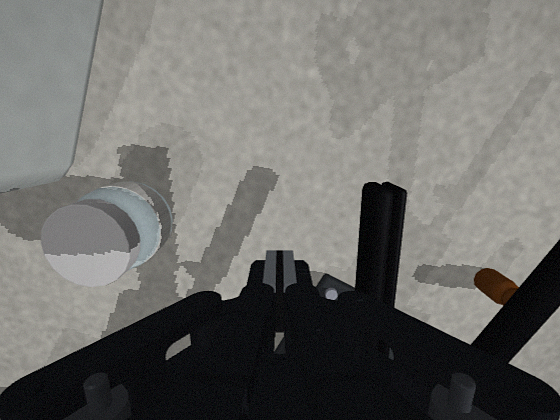

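The lever is fully out again: its slope of about 0.55 matches 0.5 rad. The fingers stand clear of it. Now the second press.

Call:
apply_moves(commands=[[0,0.01,0.001,0,-1],[0,0.018,0.002,0,-1],[0,0.024,0.003,0,-1],[0,0.029,0.002,0.05,-1],[0,0.0345,0.0015,0.1,-1],[0,0.04,0.001,0.15,-1],[0,0.045,0.001,0.2,-1],[0,0.05,0.001,0.25,-1],[0,0.0555,0.001,0.3,-1],[0,0.061,0.0015,0.35,-1],[0,0.064,0.002,0.38,-1],[0,0.064,0.002,0.4,-1]])

```text
time: 9.6
ee_pos: [0.5152, -0.2854, 0.103]
tcp_rot: [-88.2, 89.2, -90.8]
wrist_force: [1.4, -6.4, -0.1]
opening: -0.0001
```

```bash
python3 st.py
```

```text
t 9.6 ee [ 0.5152 -0.2854  0.103 ] ang -2.68 F tool [ 0.16 -6.33  1.68] tcp in lever-angled frame about hinge [-0.1031 -0.0257] back-of-finger gap to face 0.0042
```

Call:
apply_moves(commands=[[0,0.0015,0,0,-1],[0,0.003,0,0,-1],[0,0.0045,0,0,-1],[0,0.0045,0,0,-1]])

```text
time: 10.0
ee_pos: [0.5152, -0.283, 0.1032]
tcp_rot: [-87.6, 88.8, -90.3]
wrist_force: [-1.2, -15.3, -3.4]
opening: -0.0003
```

```bash
python3 st.py
```

```text
t 10.0 ee [ 0.5152 -0.283   0.1032] ang -2.77 F tool [  3.7  -15.31  -0.51] tcp in lever-angled frame about hinge [-0.1032 -0.0235] back-of-finger gap to face 0.002
```

Call:
apply_moves(commands=[[0,0.0016,0,0,-1],[0,0.0016,0,0,-1],[0,0.0016,0,0,-1],[0,0.0016,0,0,-1]])

```text
time: 10.4
ee_pos: [0.5151, -0.2832, 0.1033]
tcp_rot: [-87.1, 88.6, -90.0]
wrist_force: [0.4, -13.6, -3.8]
opening: 0.0005
```

```bash
python3 lv.py pics/w4.png; python3 st.py; python3 -c "
from h import *
cams.camera('scene')
for k in ['capjar','vial_a','bottle','tipbox','beaker']: print(k,[(np.round(r['rect']).tolist(),round(r['confidence'],2)) for r in cams.spot_in(k,'scene')[:2]])"
```

```text
t 10.4 ee [ 0.5151 -0.2832  0.1033] ang -2.85 F tool [  4.14 -13.44   1.07] tcp in lever-angled frame about hinge [-0.1032 -0.0238] back-of-finger gap to face 0.0023
top -0.185 0  bar [-0.01   -0.0019  0.0036]
top -0.175 5 [-0.0442 -0.0406 -0.0355] bar [-0.0097 -0.003   0.004 ]
top -0.165 22 [-0.0469 -0.0395 -0.0331] bar [-0.0087 -0.0018  0.0037]
top -0.155 23 [-0.0463 -0.0387 -0.0321] bar [-0.0096 -0.0008  0.0048]
top -0.145 24 [-0.0448 -0.0374 -0.0311] bar [-0.0082 -0.0022  0.0031]
top -0.135 15 [-0.0487 -0.0386 -0.0305] bar [-0.0104 -0.0034  0.0043]
top -0.125 3  bar [-0.0089 -0.0026  0.0028]
top -0.115 0  bar [-0.0072 -0.0016  0.0042]
top -0.105 4 [-0.0311 -0.03   -0.0288] bar [-0.0083 -0.003   0.0034]
top -0.095 22 [-0.0394 -0.0333 -0.0263] bar [-0.0092 -0.0012  0.0032]
wrist -0.185 0  bar [-0.0094 -0.0039  0.0033]
wrist -0.175 367 [-0.0464 -0.0401 -0.0338] bar [-0.0097 -0.0045  0.0037]
wrist -0.165 842 [-0.0465 -0.04   -0.033 ] bar [-0.0097 -0.0045  0.0041]
wrist -0.155 787 [-0.0456 -0.039  -0.0321] bar [-0.0097 -0.0045  0.0041]
wrist -0.145 735 [-0.0445 -0.0381 -0.0311] bar [-0.0097 -0.0046  0.0037]
wrist -0.135 1138 [-0.0595 -0.0417 -0.0305] bar [-0.0097 -0.0046  0.0036]
wrist -0.125 678 [-0.0697 -0.0374 -0.0295] bar [-0.0098 -0.0046  0.0037]
wrist -0.115 1  bar [-0.0098 -0.0013  0.004 ]
wrist -0.105 0  bar [-0.0089 -0.0073 -0.006 ]
wrist -0.095 0  bar [-0.0092 -0.0045  0.0021]
t 10.5 ee [ 0.5151 -0.2832  0.1033] ang -2.84 F tool [  4.26 -12.79   0.75] tcp in lever-angled frame about hinge [-0.1032 -0.0238] back-of-finger gap to face 0.0023
capjar [([168.0, 127.0, 188.0, 155.0], 0.66)]
vial_a [([374.0, 282.0, 384.0, 296.0], 0.62)]
bottle [([194.0, 217.0, 227.0, 272.0], 0.59)]
tipbox [([299.0, 180.0, 356.0, 227.0], 0.59), ([169.0, 130.0, 184.0, 160.0], 0.46)]
beaker [([318.0, 212.0, 338.0, 250.0], 0.49)]
```

View pics/w4.png

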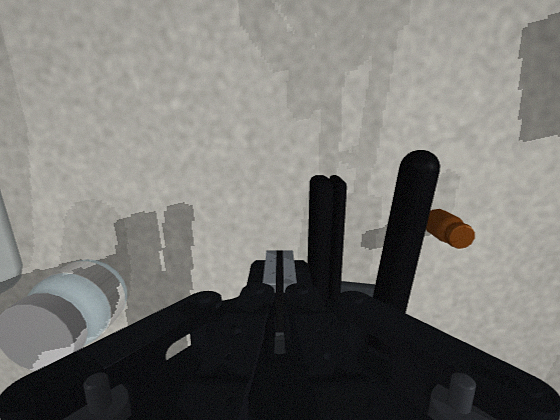

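Call:
apply_moves(commands=[[0,0.0012,0,0,-1],[0,0.0012,0,0,-1],[0,0.0012,0,0,-1],[0,0.0012,0,0,-1]])

```text
time: 11.2
ee_pos: [0.5151, -0.2834, 0.1034]
tcp_rot: [-86.5, 88.3, -89.4]
wrist_force: [0.6, -11.5, -3.5]
opening: -0.0004
```

```bash
python3 lv.py pics/w5.png | egrep "^t |wrist -0.1[4-7]"
```

```text
t 11.2 ee [ 0.5151 -0.2834  0.1034] ang -2.91 F tool [  3.87 -11.35   1.22] tcp in lever-angled frame about hinge [-0.1032 -0.0242] back-of-finger gap to face 0.0027
wrist -0.175 374 [-0.0466 -0.0403 -0.0339] bar [-0.0097 -0.0045  0.0037]
wrist -0.165 838 [-0.0466 -0.0402 -0.0331] bar [-0.0097 -0.0045  0.0039]
wrist -0.155 794 [-0.0457 -0.0392 -0.0321] bar [-0.0097 -0.0045  0.0041]
wrist -0.145 738 [-0.0447 -0.0382 -0.0312] bar [-0.0098 -0.0046  0.0036]
```

The lever position matches the first stop to 0.2 mm, and the push is steady at about 11 N, above the 6–7 N the spring needs. I'll hand the job in.

```bash
python3 -c "
from workcell import bot
print(bot.job_done())"
```

```text
the job is handed in; nothing more can be done
None
```

The wide crimper's lever was pressed to its stop, let spring fully back out, then pressed to the stop again. The arm was still holding it there when I handed the job in at about 11 s. I pushed only on the outer face, with the back of the shut fingers.

**Lever checks**
- **First press:** the lever stood about 0.1 rad from the bar with a gap of about 22 mm. Pushing further raised the force from 10.5 to 12.9 N with no more travel.
- **Release:** the lever came back to about 0.5 rad, fully out, and the fingers were about 26 mm clear of it by calculation.
- **Final hold:** the lever is within about 0.2 mm of where it stopped the first time. The push is about 11 N, after a brief peak of 15 N that I eased off.

**What did not fully agree**
- **Push and tilt:** the holding push is somewhat above the 6 N the spring needs. The fingers also ended about 1.7° off vertical, with about 4 N along them.
- **Bystanders:** in a detector check just before the end, the jar, bottle and tip box showed within a few pixels of their starting places. So did the one vial it reported, the one by the narrow crimper. The beaker came back at a wrong, low-confidence spot, which I took for a false detection because the arm never went near it. I did not re-measure the narrow crimper, but the arm only passed over it, about 90 mm above its top.

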